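# Log a glass test plate: key in, then show its label

### The job

Book out the glass test plate at this repair bench: on the console press the largest key, then the smallest, then the middle-sized one, one at a time and each fully down and let up again. Then take the plate with the notched corner out of its stand by its frosted end and hold it over the middle of the square reading pad, 10 to 25 cm above the bench, turned at least halfway (45 degrees or more) from upright so that its label side looks up. Finish while still holding it there, and leave everything else where it is.

Things in the scene. Friction and masses are not known exactly. Their poses are not given: they have to be found in the camera images.
- plate: The glass test plate: 110 long, 8 thick, 55 mm high, 120 g (+-30 percent), standing on a long edge in its stand at any yaw, top edge 67 mm above the bench. Origin at its centre (39.5 mm above the bench at the start). x: along its length towards the frosted end (x +15 to +55 mm is frosted white on both faces, the rest is clear); z: up in the stand; y: outward normal of the label side.
- plate_grip (a point): Point on the plate's mid-plane, at x +30, y 0, z +20 mm in the plate's frame (59.5 mm above the bench at the start): the middle of the frosted band between notch and clear glass. Put the TCP here, gripper from above, closing across the 8 mm thickness, then lift straight up at least 25 mm.
- plate_notch (a point): The middle of the 12 x 12 mm square notch that is missing from the upper corner of the plate's frosted end (plate frame x 43 to 55, z 15.5 to 27.5 mm). With the label facing you and the notched edge on top, the notch is at your left, so the notch tells both the frosted end and the label side.
- plate_label (a point): Centre of the 30 x 26 mm paper label, which is on the frosted end of one face only (the +y face), at x +33, y +4, z -10 mm in the plate's frame.
- stand: Black stand that carries the test plate, fixed to the bench: base 130 x 56 x 12 mm, on it two walls along its x, 118 long and 6 mm thick, up to 30 mm above the bench, a 9.4 mm slot between them, low end stops. The plate stands on the base, 18 mm deep in the slot, its upper 37 mm free. Origin: centre of the underside.
- pad: Square dark reading pad, 110 x 110 x 6 mm, lying fixed on the bench, origin at the centre of its underside.
- console: White console box fixed to the bench, 200 x 85 x 30 mm, origin at the centre of its underside, its x along the row of three round white keys in black round housings: nearest the robot (x = -62 mm) the middle-sized, in the centre the largest, farthest (x = +58 mm) the smallest.
- key_big_top (a point): Centre of the top face of the largest key, 40 mm across, 52 mm above the bench when up; about 4 N presses it fully down (6 mm), and it springs back. A closed gripper's fingertips can press it from straight above.
- key_small_top (a point): Centre of the top face of the smallest key, 18 mm across, 52 mm above the bench when up; about 4 N presses it fully down (6 mm), and it springs back. A closed gripper's fingertips can press it from straight above.
- key_mid_top (a point): Centre of the top face of the middle-sized key, 28 mm across, 52 mm above the bench when up; about 4 N presses it fully down (6 mm), and it springs back. A closed gripper's fingertips can press it from straight above.
- key_big (a joint): Travel of the largest key in m: 0 up, 0.006 fully down.
- key_small (a joint): Travel of the smallest key in m: 0 up, 0.006 fully down.
- key_mid (a joint): Travel of the middle-sized key in m: 0 up, 0.006 fully down.
- blank: Bystander: a blank plate of the same size (110 x 8 x 55 mm) with one frosted end but no notch and no label, in a like stand of its own; origin at its centre, axes as for the test plate. The two stands may have changed places. Leave it in its stand.
- phone: Bystander: phone lying flat, 150 x 72 x 9 mm, origin under its centre.
- tape: Bystander: roll of tape lying flat, 90 mm across, 18 mm high, origin under its centre.
- bottle: Bystander: white bottle, 48 mm across, 130 mm high, origin under its centre.
- flux: Bystander: small glass jar, 44 mm across, 40 mm high, origin under its centre.
- driver: Bystander: screwdriver lying flat, 150 mm long.
- tray: Bystander: small aluminium parts tray, 80 x 60 x 22 mm, origin under its centre.

How it is judged:
By the outcome, as a careful person would: the job done as asked, in the order asked, and still so for the second after the job is handed in, while the arm keeps its last pose, push and grip.
It also fails if it takes over 61 s, if anything falls off the work surface, if the arm or the gripper's body presses on something with over 40 N, if the wrist force passes 120 N, or if a joint passes its speed limit or range.

### The arm

A 7-joint arm with a two-finger parallel gripper is mounted at the origin on the work surface. World frame = base frame: x ahead of the robot, y to its left, z up, the work surface at z = 0. Lengths are in m, angles in rad, forces in N, time in s.
With the tool pointing down it reaches from about 0.4 to 0.925 m from the base axis. Payload 5.6 kg.
Tool frame: the origin (TCP) lies between the finger pads, 19 mm behind the fingertips; this is the grasp point; z points along the fingers, y is the line along which they close (so a half turn about z gives the same grasp; the last joint's range is limited). The gripper opens to 85 mm and grips with 20 to 120 N. Pads are 22 mm wide; open, the fingers measure 114 mm over their backs; the gripper's body (76 mm by 85 mm) begins 54 mm behind the grasp point. The pads swing forward as they close: fully open they stand 13 mm farther back than shut.
Start: joints at [1.273, 0.468, -0.012, 1.603, 0.006, 1.071, -0.056], TCP at [0.164, -0.629, 0.25] pointing down, gripper open.
Joint ranges: [-2.53, 2.53], [-0.31, 2.02], [-1.57, 1.55], [0.28, 2.44], [-1.29, 4.43], [0.15, 1.84], [-2.92, 2.92]. Speed limits (rad/s): [2.57, 2.57, 3.14, 3.14, 3.14, 3.14, 3.14].

### API

Orientations are given as a unit quaternion [x, y, z, w].
In Python, from station import telemetry, optics, arm gives the robot as it stands. The module is installed in compiled form; this text tells all that it offers.
- The arm moves only by the tool jog_arm, never from a script. Its arguments are lists of equal length, an entry for each row: "linear": the shift along the tool's x, y, z in mm, a list of three; "twist": the turn about the tool's z in rad. In form: {"linear": [[x, y, z], ...], "twist": [twist, ...]}. A call has exactly 10 rows; each row shifts and turns the commanded pose from where the row before left it, along the tool's axes as they then stand; what a row does not reach is not made up. A row lasts 1/10 s, in which the tool goes at most 50 mm and 8.59 degrees, less where a joint would pass 70% of its speed; a pose out of reach is approached as far as the arm can. A call is refused whole if a number of a shift passes 50 or a number of a turn 0.15, either way. A call with a gripper value outside its range is refused whole. "fingers" is the opening, from 0 (shut) to 1 (fully open), set as the call begins (left out, the last holds). The fingers move at their own pace and stop on an object; the grip force is fixed at half the most. Time passes only in rows, so rows that do not move let the fingers close, or fill a call up. It gives the time, the measured TCP pose, the force, the opening and the grip force at its end, in the units of the state.
- telemetry.sense(): the state, without advancing time (a new reading comes with each control period).
- optics.snapshot(name): name is "side" or "top"; returns a dict with "img" (420x560x3 uint8, red, green, blue), "camera_matrix" (3x3 intrinsics, pixels), "R" (3x3) and "t" (3): a world point X has camera coordinates R X + t. Camera axes: x right, y down, z forward; pixel columns grow to the right and rows downward; lengths in m; the calibration is good to about 2 mm. A picture is of the moment at which its call begins. There is no depth.
- arm.job_done(): hands the job in; it is judged then, once.
The state is a dict: "time": time; "joints": joint angles; "dq": joint speeds; "effort": joint torques, N m; "tcp_pos": TCP position; "orientation": TCP orientation; "wrist_force": force on the tool from outside, world axes, zero at the start; "torque": the same for the moment, N m; "finger_gap": finger opening in m; "grasp_force": force on a finger pad.
Only numpy, scipy, OpenCV 4.12 (cv2) and the standard library are available. Lean on these libraries where they do the work, as an engineer would, in place of code of your own. Each camera call takes 0.05 s, during which the arm holds its last target. There are 200 camera calls.

## Working session

There is one attempt and no reset: what is moved stays moved. The work goes in short steps, Python scripts to look and compute and a tool call to move; the robot and the scene stay as the last step left them, time stands still between calls to the robot, and variables do not carry over. Pictures are saved under pics/ and viewed, at most 10 in all, crops included, and the job is handed in when it is done.

Besides the shell and the picture viewer there is one more tool, called after "Emit:" as name(argument=value, ...) on one line, values as JSON. jog_arm: Moves the arm, as the interface text tells. Its arguments: {"type":"object","properties":{"linear":{"type":"array","items":{"type":"array","items":{"type":"number"}}},"twist":{"type":"array","items":{"type":"number"}},"fingers":{"type":"number"}},"required":["linear","twist"]}

```bash
mkdir -p pics; python3 - <<'E'
from station import telemetry, optics
import cv2,pickle
s=telemetry.sense();print({k:s[k] for k in("time","tcp_pos","orientation","joints","finger_gap","wrist_force")})
for n in("top","side"):
    d=optics.snapshot(n);pickle.dump(d,open(f"pics/{n}0.pkl","wb"))
    cv2.imwrite(f"pics/{n}0.png",cv2.resize(d["img"][:,:,::-1],(800,600),interpolation=cv2.INTER_CUBIC))
    print(n,d["camera_matrix"],d["R"],d["t"])
E
```

```text
{'time': 0.0, 'tcp_pos': array([ 0.16364315, -0.62849283,  0.24902659]), 'orientation': array([ 9.91901645e-01,  1.27005041e-01, -1.67053332e-04, -9.04198663e-04]), 'joints': array([ 1.27300543,  0.46837518, -0.01163009,  1.6036551 ,  0.00598436,
        1.07143617, -0.05634586]), 'finger_gap': 0.08529417999449795, 'wrist_force': array([-0.17216208,  0.19484547,  0.25202636])}
top [[489.5105585    0.         286.05536697]
 [  0.         489.5105585  208.18177758]
 [  0.           0.           1.        ]] [[-0.02523775 -0.9996803   0.00153729]
 [-0.99397808  0.0249297  -0.10670559]
 [ 0.10663315 -0.00422104 -0.99428947]] [0.0545132  0.5739361  1.12576744]
side [[475.4736916    0.         279.63904279]
 [  0.         475.4736916  203.77468407]
 [  0.           0.           1.        ]] [[ 0.99822753 -0.05635093 -0.01914091]
 [-0.04554446 -0.51631154 -0.85518892]
 [ 0.03830802  0.85454489 -0.51796287]] [-0.54909821  0.09265331  1.21069009]
```

View pics/top0.png

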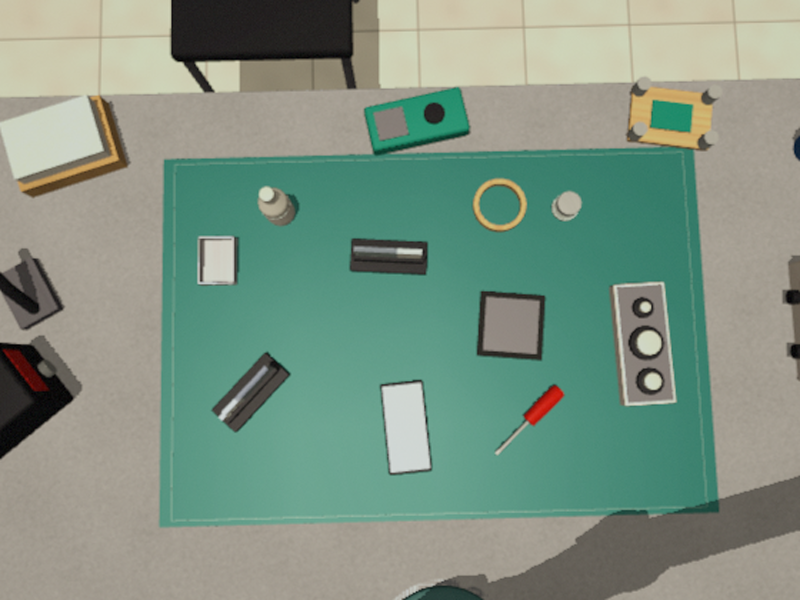

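View pics/side0.png

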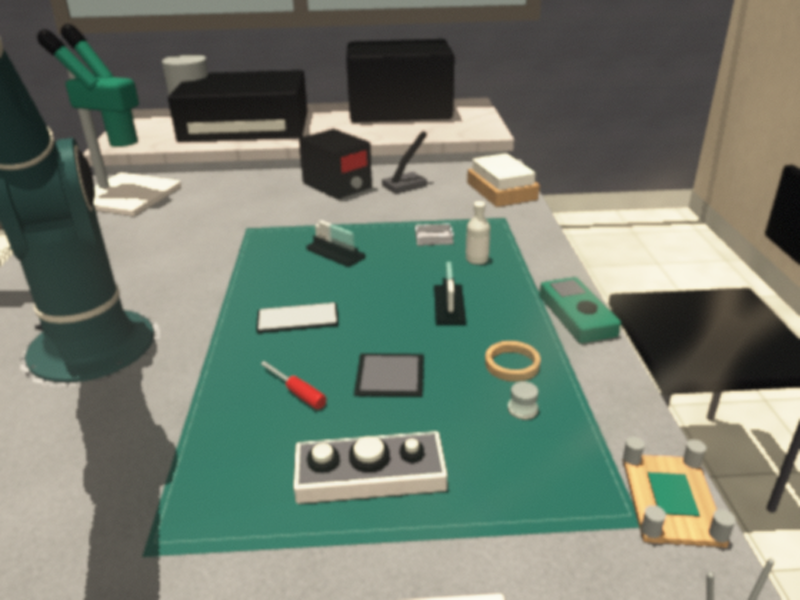

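The top view shows stands at about (389,256) and (251,392), the pad at (512,325) and console keys at (642,307), (647,342) and (651,380), all in 800x600 pixels. The side view shows the same stands at (450,295) and (335,245). Next I crop both stands to find the notch.

```bash
cat > h.py <<'E'
import numpy as np
def ray(d,uv,z):
    K,R,t=d["camera_matrix"],d["R"],d["t"]
    r=R.T@np.linalg.solve(K,[uv[0],uv[1],1.]);c=-R.T@t
    return c+r*(z-c[2])/r[2]
def proj(d,X):
    p=d["camera_matrix"]@(d["R"]@np.asarray(X)+d["t"]);return p[:2]/p[2]
E
python3 - <<'E'
import pickle,cv2,numpy as np
from h import *
T=pickle.load(open("pics/top0.pkl","rb"));S=pickle.load(open("pics/side0.pkl","rb"))
def crop(d,x,y,w,h): return cv2.resize(d["img"][y:y+h,x:x+w,::-1],(400,300),interpolation=cv2.INTER_CUBIC)
a=crop(T,235,155,72,54);b=crop(T,140,242,72,54)
c=crop(S,285,175,72,54);e=crop(S,200,145,72,54)
cv2.imwrite("pics/crops.png",np.vstack([np.hstack([a,b]),np.hstack([c,e])]))
f=.7
for n,p,z in(("A",(389,256),.03),("B",(251,392),.03),("pad",(512,325),.006),("mid",(651,380),.052),("big",(647,342),.052),("small",(643,307),.052)):
    print(n,ray(T,np.array(p)*f,z).round(3))
for n,p,z in(("mid",(322,456),.052),("big",(369,450),.052),("small",(411,446),.052)):
    print(n,ray(S,np.array(p)*f,z).round(3))
# key masks in each view
for d,nm,box in((T,"top",(425,195,475,285)),(S,"side",(205,300,315,345))):
    x0,y0,x1,y1=box;im=d["img"][y0:y1,x0:x1];g=im.min(2)
    m=(g>(190 if nm=="top" else 190)).astype(np.uint8)
    n,l,st,ce=cv2.connectedComponentsWithStats(m)
    for i in range(1,n):
        if st[i,4]>15: print(nm,st[i],(ce[i]+[x0,y0]).round(1),ray(d,ce[i]+[x0,y0],.052).round(4))
hsv=cv2.cvtColor(T["img"],cv2.COLOR_RGB2HSV);m=((hsv[...,1]<90)).astype(np.uint8);m[:,:330]=0;m[:,388:]=0;m[:195]=0;m[260:]=0
cs,_=cv2.findContours(m,0,2);q=max(cs,key=cv2.contourArea);r=cv2.minAreaRect(q);print("pad",r,ray(T,r[0],.006).round(4))
E
```

```text
A [0.645 0.071 0.03 ]
B [0.427 0.301 0.03 ]
pad [ 0.527 -0.133  0.006]
mid [ 0.43  -0.345  0.052]
big [ 0.491 -0.342  0.052]
small [ 0.548 -0.339  0.052]
mid [ 0.429 -0.363  0.052]
big [ 0.491 -0.357  0.052]
small [ 0.546 -0.354  0.052]
top [ 8 34  3 16 16] [433.8 236.5] [ 0.4987 -0.2986  0.052 ]
top [22 40 11 12 79] [451.2 241.3] [ 0.4867 -0.3382  0.052 ]
top [10 53  3 18 18] [435.7 256.5] [ 0.4527 -0.3003  0.052 ]
top [27 69  7  8 37] [455.1 267.5] [ 0.4265 -0.3433  0.052 ]
side [  1   3 106  40 439] [257.1 332.3] [ 0.4877 -0.4001  0.052 ]
side [ 44   6  19  14 219] [257.7 312.5] [ 0.4895 -0.3499  0.052 ]
side [80  8  7  6 35] [287.8 310.2] [ 0.547  -0.3481  0.052 ]
side [ 14  10  13  11 103] [225.1 315.1] [ 0.4278 -0.3521  0.052 ]
pad ((357.3407897949219, 227.389404296875), (45.16640090942383, 45.16640090942383), 3.814074993133545) [ 0.5271 -0.1302  0.006 ]
```

View pics/crops.png

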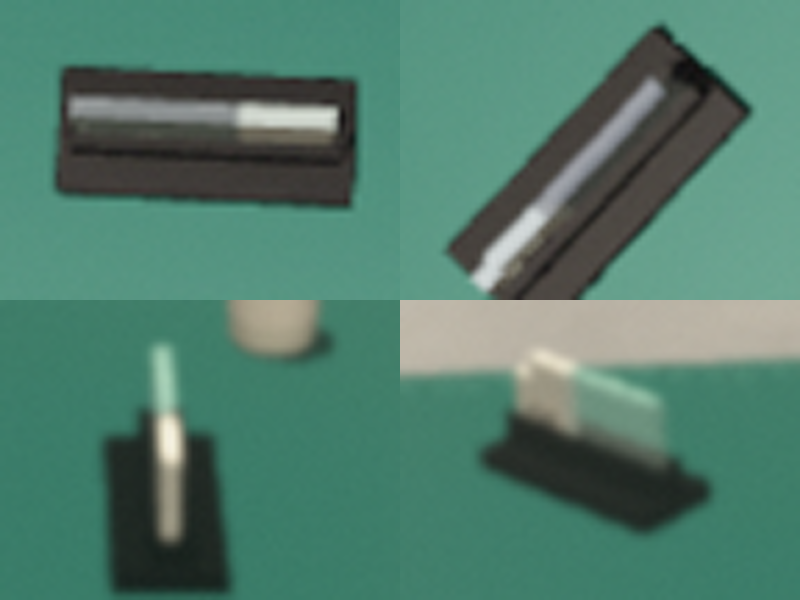

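Plate B, at top (251,392), has the notch: the step shows at its lower-left frosted end in the top view and at its left end in the side view. Its label side faces -x,-y. The jog can't tilt the tool, so I'll have to tip the plate over on the pad between the straddling fingers, then regrip it across its 55 mm width. First I refine the positions and square the tool to the world axes.

```bash
python3 - <<'E'
import pickle,cv2,numpy as np
from h import *
T=pickle.load(open("pics/top0.pkl","rb"));S=pickle.load(open("pics/side0.pkl","rb"))
def blobs(d,box,thr,z,mina=15):
    x0,y0,x1,y1=box;k=4
    g=cv2.resize(d["img"][y0:y1,x0:x1].min(2),None,fx=k,fy=k,interpolation=cv2.INTER_CUBIC)
    cs,_=cv2.findContours((g>thr).astype(np.uint8),0,2)
    for c in cs:
        a=cv2.contourArea(c)/k/k
        if a>mina:
            r=cv2.minAreaRect(c);ce=(np.array(r[0])+.5)/k-.5+[x0,y0]
            print(thr,round(a),np.round(ce,1),np.round(np.array(r[1])/k,1),round(r[2],1),ray(d,ce,z).round(4))
print("top keys")
for t in(140,160): blobs(T,(437,205,467,280),t,.052,20)
print("side keys")
for t in(150,180): blobs(S,(212,303,302,327),t,.052,20)
print("plate B top")
k=4;x0,y0,x1,y1=145,245,205,305
im=cv2.resize(T["img"][y0:y1,x0:x1],None,fx=k,fy=k,interpolation=cv2.INTER_CUBIC);g=im.min(2)
for thr in(120,140,170):
    n,l,st,ce=cv2.connectedComponentsWithStats((g>thr).astype(np.uint8))
    for i in range(1,n):
        if st[i,4]>400:
            ys,xs=np.where(l==i);P=np.c_[xs,ys].astype(np.float32);r=cv2.minAreaRect(P)
            b=(cv2.boxPoints(r)+.5)/k-.5+[x0,y0]
            print(thr,st[i,4]/16,np.array(r[1])/k,[ray(T,p,.067)[:2].round(4) for p in b])
hs=cv2.cvtColor(T["img"],cv2.COLOR_RGB2HSV);m=((hs[...,1]<70)&(hs[...,2]<110)).astype(np.uint8)
for nm,(x0,y0,x1,y1) in {"B":(140,240,212,310),"A":(235,155,310,200)}.items():
    mm=np.zeros_like(m);mm[y0:y1,x0:x1]=m[y0:y1,x0:x1]
    mm=cv2.morphologyEx(mm,3,np.ones((9,9)))
    c=max(cv2.findContours(mm,0,2)[0],key=cv2.contourArea);r=cv2.minAreaRect(c)
    print(nm,r,"ctr",ray(T,r[0],.012).round(4),[ray(T,p,.012)[:2].round(3) for p in cv2.boxPoints(r)])
E
```

```text
top keys
140 100 [456.5 266.5] [11.2 11.2] 90.0 [ 0.4287 -0.3467  0.052 ]
140 38 [438.  266.8] [25.2  2.8] 90.0 [ 0.4292 -0.3043  0.052 ]
140 211 [454.  239.6] [16.5 16.2] 90.0 [ 0.4903 -0.3448  0.052 ]
140 36 [451.4 214.5] [6.9 6.8] 36.9 [ 0.5485 -0.3424  0.052 ]
140 48 [465.8 220.3] [31.7  2.8] 84.4 [ 0.5343 -0.3749  0.052 ]
160 91 [456.5 266.5] [10.8 10.8] 90.0 [ 0.4287 -0.3467  0.052 ]
160 28 [437.9 268.1] [ 2.5 22.5] 0.0 [ 0.4261 -0.3039  0.052 ]
160 198 [454.  239.5] [15.8 15.8] 90.0 [ 0.4906 -0.3448  0.052 ]
160 30 [451.4 214.5] [6.4 6.2] 33.7 [ 0.5484 -0.3425  0.052 ]
160 31 [465.7 218.2] [27.4  2.2] 84.2 [ 0.5391 -0.375   0.052 ]
side keys
150 56 [287.6 310. ] [8.2 8.5] 90.0 [ 0.5467 -0.3476  0.052 ]
150 528 [257.  312.9] [16.1 90.1] 85.6 [ 0.4882 -0.3511  0.052 ]
180 110 [225.6 314.7] [10.7 14.2] 70.0 [ 0.4288 -0.3513  0.052 ]
180 38 [287.8 310.1] [6.5 7.2] 90.0 [ 0.5469 -0.348   0.052 ]
180 229 [258.8 312.6] [14.6 21.4] 87.1 [ 0.4916 -0.3503  0.052 ]
plate B top
120 184.5625 [ 5.26208782 49.13870239] [array([0.3909, 0.3482]), array([0.4724, 0.276 ]), array([0.4645, 0.267 ]), array([0.3831, 0.3392])]
140 139.5 [ 4.87184954 48.2698555 ] [array([0.3911, 0.3473]), array([0.4719, 0.2773]), array([0.4646, 0.2689]), array([0.3839, 0.3389])]
170 57.1875 [ 4.07239866 17.76578522] [array([0.3911, 0.3461]), array([0.421 , 0.3208]), array([0.415 , 0.3137]), array([0.3851, 0.339 ])]
B ((174.97607421875, 274.2588195800781), (23.026018142700195, 55.39923095703125), 43.15238952636719) ctr [0.4266 0.3066 0.012 ] [array([0.399, 0.371]), array([0.492, 0.281]), array([0.454, 0.242]), array([0.362, 0.331])]
A ((271.77362060546875, 179.11737060546875), (53.12860870361328, 22.278240203857422), 2.6630005836486816) ctr [0.6486 0.0727 0.012 ] [array([0.626, 0.138]), array([0.68 , 0.135]), array([0.671, 0.007]), array([0.617, 0.011])]
```

Emit:
jog_arm(linear=[[0,0,0],[0,0,0],[0,0,0],[0,0,0],[0,0,0],[0,0,0],[0,0,0],[0,0,0],[0,0,0],[0,0,0]], twist=[-0.1316,-0.1316,-0.1316,-0.1316,-0.1316,-0.1316,-0.1316,-0.1316,-0.1316,-0.1316], fingers=0)

```text
time: 1.1
tcp_pos: [0.163, -0.6267, 0.2491]
orientation: [0.706, 0.709, 0.002, -0.003]
wrist_force: [-3.1, 13.9, 5.1]
finger_gap: -0.0002
grasp_force: 0.0
```

Emit:
jog_arm(linear=[[20,20,5],[30,35,12],[33,38,15],[33,38,15],[33,38,15],[33,38,15],[33,38,15],[33,38,15],[22,30,15],[12,15,15]], twist=[0,0,0,0,0,0,0,0,0,0])

```text
time: 2.1
tcp_pos: [0.4841, -0.3529, 0.1166]
orientation: [0.705, 0.709, 0.001, -0.0]
wrist_force: [0.2, 0.6, -0.2]
finger_gap: 0.0001
grasp_force: 0.0
```

```bash
cat > s.py <<'E'
from station import telemetry
from scipy.spatial.transform import Rotation as Ro
import numpy as np
s=telemetry.sense();R=Ro.from_quat(s["orientation"]).as_matrix()
print(s["time"],np.round(s["tcp_pos"],4),"toolY az",round(float(np.degrees(np.arctan2(R[1,1],R[0,1]))),2),"z",R[:,2].round(3),"F",np.round(s["wrist_force"],1),"gap",round(s["finger_gap"],4),"grip",s["grasp_force"])
E
python3 s.py
```

```text
2.1 [ 0.4841 -0.3529  0.1166] toolY az 0.28 z [ 0.001  0.002 -1.   ] F [ 0.2  0.6 -0.2] gap 0.0001 grip 0.0
```

Emit:
jog_arm(linear=[[0,0,5],[0,0,10],[0,0,10],[0,0,5],[0,0,0],[0,0,0],[0,0,0],[0,0,0],[0,0,0],[0,0,0]], twist=[0,0,0,0,0,0,0,0,0,0])

```text
time: 3.1
tcp_pos: [0.4809, -0.3566, 0.0875]
orientation: [0.707, 0.707, -0.0, 0.0]
wrist_force: [-0.2, 0.4, 0.2]
finger_gap: -0.0001
grasp_force: 0.0
```

```bash
python3 s.py; python3 - <<'E'
from station import optics
import cv2,numpy as np
o=[]
for n,(x,y,w,h) in{"top":(410,190,80,120),"side":(200,260,80,120)}.items():
    o.append(cv2.resize(optics.snapshot(n)["img"][y:y+h,x:x+w,::-1],(400,600),interpolation=cv2.INTER_CUBIC))
cv2.imwrite("pics/key.png",np.hstack(o))
E
```

```text
3.1 [ 0.4809 -0.3566  0.0875] toolY az -0.01 z [ 0. -0. -1.] F [-0.2  0.4  0.2] gap -0.0001 grip 0.0
```

View pics/key.png

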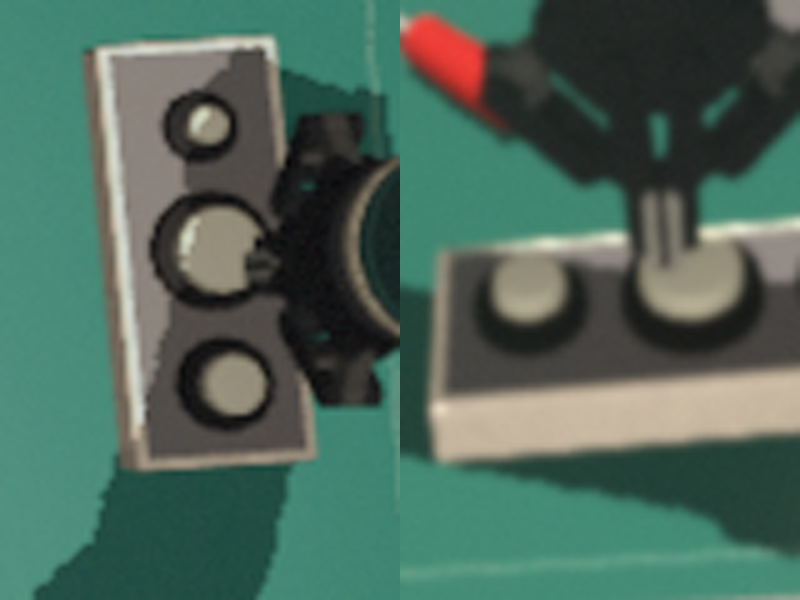

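The tips (left crop 262,262; right crop 660,265) hang about 10 mm off the big key's centre, since the earlier clipped rows lost some travel. I correct that and press.

Emit:
jog_arm(linear=[[10.5,9.5,0],[0,0,0],[0,0,10],[0,0,10],[0,0,6],[0,0,0],[0,0,0],[0,0,0],[0,0,0],[0,0,0]], twist=[0,0,0,0,0,0,0,0,0,0])

```text
time: 4.2
tcp_pos: [0.4909, -0.3461, 0.0643]
orientation: [0.707, 0.707, -0.0, 0.0]
wrist_force: [-6.7, 5.0, 28.5]
finger_gap: 0.0002
grasp_force: 14.3
```

```bash
python3 s.py
```

```text
4.2 [ 0.4909 -0.3461  0.0643] toolY az -0.01 z [ 0.    -0.001 -1.   ] F [-6.7  5.  28.5] gap 0.0002 grip 14.294546863475261
```

Emit:
jog_arm(linear=[[0,0,-10],[0,0,-10],[0,0,-6],[1,20,0],[1,20,0],[0,17.5,0],[0,0,0],[0,0,10],[0,0,10],[0,0,0]], twist=[0,0,0,0,0,0,0,0,0,0])

```text
time: 5.2
tcp_pos: [0.5466, -0.3443, 0.0658]
orientation: [0.707, 0.707, -0.0, -0.001]
wrist_force: [0.2, -0.7, 3.0]
finger_gap: 0.0001
grasp_force: 1.7
```

```bash
python3 s.py
```

```text
5.2 [ 0.5466 -0.3443  0.0658] toolY az -0.05 z [-0.002  0.001 -1.   ] F [ 0.2 -0.7  3. ] gap 0.0001 grip 1.6570237465202808
```

Emit:
jog_arm(linear=[[0,0,2.5],[0,0,0],[0,0,0],[0,0,0],[0,0,0],[0,0,0],[0,0,0],[0,0,0],[0,0,0],[0,0,0]], twist=[0,0,0,0,0,0,0,0,0,0])

```text
time: 6.2
tcp_pos: [0.5468, -0.3443, 0.0648]
orientation: [0.707, 0.707, -0.001, -0.001]
wrist_force: [-4.1, 0.0, 6.4]
finger_gap: -0.0002
grasp_force: 2.8
```

```bash
python3 s.py
```

```text
6.2 [ 0.5468 -0.3443  0.0648] toolY az -0.04 z [-0.002 -0.    -1.   ] F [-4.1  0.   6.4] gap -0.0002 grip 2.792029269039631
```

Emit:
jog_arm(linear=[[0,0,2],[0,0,0],[0,0,0],[0,0,0],[0,0,0],[0,0,0],[0,0,0],[0,0,0],[0,0,0],[0,0,0]], twist=[0,0,0,0,0,0,0,0,0,0])

```text
time: 7.2
tcp_pos: [0.5468, -0.3444, 0.0646]
orientation: [0.707, 0.707, -0.001, -0.001]
wrist_force: [-7.6, 2.1, 16.3]
finger_gap: -0.0003
grasp_force: 8.3
```

```bash
python3 s.py
```

```text
7.2 [ 0.5468 -0.3444  0.0646] toolY az -0.04 z [-0.002 -0.001 -1.   ] F [-7.6  2.1 16.3] gap -0.0003 grip 8.306314653600566
```

Emit:
jog_arm(linear=[[0,0,-10],[0,0,-10],[0,0,-7],[0,-18,0],[-0.5,-25,0],[-1,-25,0],[-1,-25,0],[0,-18,0],[0,-7,0],[0,0,0]], twist=[0,0,0,0,0,0,0,0,0,0])

```text
time: 8.2
tcp_pos: [0.4295, -0.3468, 0.09]
orientation: [0.707, 0.707, -0.0, 0.0]
wrist_force: [0.8, -0.2, 0.4]
finger_gap: -0.0
grasp_force: 0.0
```

Emit:
jog_arm(linear=[[0,0,0],[0,0,10],[0,0,10],[0,0,6],[0,0,0],[0,0,0],[0,0,0],[0,0,0],[0,0,0],[0,0,0]], twist=[0,0,0,0,0,0,0,0,0,0])

```text
time: 9.2
tcp_pos: [0.4308, -0.3463, 0.0646]
orientation: [0.707, 0.707, 0.0, 0.0]
wrist_force: [-2.2, 2.1, 14.3]
finger_gap: -0.0002
grasp_force: 6.7
```

```bash
python3 s.py
```

```text
9.2 [ 0.4308 -0.3463  0.0646] toolY az 0.04 z [ 0.001 -0.    -1.   ] F [-2.2  2.1 14.3] gap -0.0002 grip 6.74738973058993
```

Emit:
jog_arm(linear=[[0,0,-10],[0,0,-25],[0,0,-30],[20,5,-25],[35,10,-10],[40,10,0],[40,10,0],[40,10,0],[40,10,0],[40,10,0]], twist=[0,0,0,0,0,0,0,0,0,0], fingers=0.45)

```text
time: 10.2
tcp_pos: [0.4949, -0.0898, 0.1634]
orientation: [0.707, 0.707, -0.0, -0.0]
wrist_force: [0.4, -0.1, -0.7]
finger_gap: 0.0384
grasp_force: 0.0
```

Emit:
jog_arm(linear=[[40,0,0],[40,0,0],[40,0,0],[40,-10,0],[40,-15,0],[40,-15,0],[35,-15,0],[25,-10,0],[10,-5,0],[0,0,0]], twist=[0,0,0,0,0,0,0,0,0,0])

```text
time: 11.2
tcp_pos: [0.4242, 0.2195, 0.1635]
orientation: [0.706, 0.708, -0.0, -0.0]
wrist_force: [-0.1, 0.5, -0.4]
finger_gap: 0.0386
grasp_force: 0.0
```

Emit:
jog_arm(linear=[[0,0,0],[0,0,0],[0,0,0],[0,0,0],[0,0,0],[0,0,0],[0,0,0],[0,0,0],[0,0,0],[0,0,0]], twist=[-0.13,-0.13,-0.13,-0.13,-0.13,-0.13,-0.03,0,0,0])

```text
time: 12.2
tcp_pos: [0.4251, 0.2181, 0.1637]
orientation: [0.372, 0.928, -0.0, 0.0]
wrist_force: [-0.6, 0.3, -0.1]
finger_gap: 0.0385
grasp_force: 0.0
```

```bash
python3 s.py;  python3 - <<'E'
from station import optics
import cv2,numpy as np
o=[]
for n,(x,y,w,h) in{"top":(110,215,120,120),"side":(165,110,120,120)}.items():
    o.append(cv2.resize(optics.snapshot(n)["img"][y:y+h,x:x+w,::-1],(400,400),interpolation=cv2.INTER_CUBIC))
cv2.imwrite("pics/pl.png",np.hstack(o))
E
```

```text
12.2 [0.4251 0.2181 0.1637] toolY az 46.3 z [ 0. -0. -1.] F [-0.6  0.3 -0.1] gap 0.0385 grip 0.0
```

View pics/pl.png

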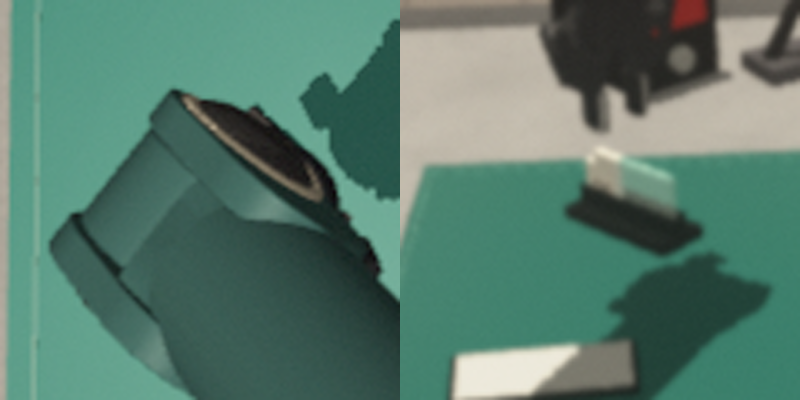

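The top view is now covered by the arm. The side view shows the open fingers (right crop about 600,110 and 635,95) short of the plate, whose notch is at (590,165). I refine the plate's line from the first top picture with a ridge fit.

```bash
python3 - <<'E'
import pickle,cv2,numpy as np
from h import *
T=pickle.load(open("pics/top0.pkl","rb"));g=T["img"].min(2).astype(np.float32)
c0=np.array([.428,.3075]);
for a in(136.,139.):
    e=np.array([np.cos(np.radians(a)),np.sin(np.radians(a))]);n=np.array([-e[1],e[0]]) # n = label side
    pts=[]
    ss=np.arange(-.05,.0405,.003);ds=np.arange(-.012,.0121,.0005)
    G=np.array([[cv2.remap(g,*[np.float32([[v]]) for v in proj(T,[*(c0+s*e+d*n),.067])],cv2.INTER_CUBIC)[0,0] for d in ds] for s in ss])
    for s,r in zip(ss,G):
        i=r.argmax();w=np.clip(r-.6*r.max(),0,None);w[abs(ds-ds[i])>.006]=0
        pts.append([s,(w*ds).sum()/w.sum(),r.max()])
    P=np.array(pts);print(a,(P[:,1]*1000).round(1),P[:,2].astype(int))
    f=np.polyfit(P[:,0],P[:,1],1);e2=e+f[0]*n;print("yaw",np.degrees(np.arctan2(e2[1],e2[0])),"offset",f[1]*1000,"grip",c0+.03*e2+f[1]*n)
# extent along line
s=np.arange(-.07,.07,.002);print([(round(x*1000),int(g[tuple(np.round(proj(T,[*(c0+x*e2+f[1]*n),.067])[::-1]).astype(int))])) for x in s])
E
```

```text
136.0 [0.2 0.4 0.4 0.2 0.3 0.6 0.7 0.6 0.6 0.8 0.7 0.6 0.5 0.4 0.3 0.3 0.4 0.5
 0.4 0.7 1.3 1.5 1.3 1.1 1.4 1.4 1.2 1.1 1.  1.  0.8] [160 159 158 158 156 155 156 157 157 157 158 157 157 157 158 160 157 158
 158 158 159 166 193 211 209 209 209 209 210 209 210]
yaw 136.5860607241542 offset 0.7864858279613538 grip [0.4056603  0.32755326]
139.0 [ 2.8  2.8  2.7  2.4  2.3  2.5  2.4  2.2  1.9  2.   1.8  1.5  1.2  1.
  0.7  0.5  0.5  0.4  0.1  0.3  0.8  0.8  0.4  0.2  0.2  0.  -0.3 -0.5
 -0.8 -1.  -1.3] [160 159 158 158 156 155 157 157 157 157 158 157 157 157 158 159 157 158
 158 158 159 165 193 211 209 209 209 209 210 209 210]
yaw 136.58212405714278 offset 0.7835017312506355 grip [0.40567575 0.32754648]
[(-70, 30), (-68, 47), (-66, 36), (-64, 36), (-62, 52), (-60, 48), (-58, 67), (-56, 90), (-54, 124), (-52, 152), (-50, 153), (-48, 153), (-46, 158), (-44, 153), (-42, 153), (-40, 153), (-38, 154), (-36, 155), (-34, 155), (-32, 156), (-30, 146), (-28, 156), (-26, 156), (-24, 148), (-22, 158), (-20, 157), (-18, 149), (-16, 156), (-14, 147), (-12, 147), (-10, 156), (-8, 149), (-6, 153), (-4, 153), (-2, 152), (0, 153), (2, 153), (4, 154), (6, 147), (8, 157), (10, 160), (12, 163), (14, 168), (16, 202), (18, 208), (20, 208), (22, 208), (24, 208), (26, 208), (28, 208), (30, 207), (32, 207), (34, 208), (36, 208), (38, 208), (40, 207), (42, 203), (44, 208), (46, 198), (48, 208), (50, 199), (52, 172), (54, 123), (56, 95), (58, 96), (60, 95), (62, 94), (64, 93), (66, 95), (68, 95)]
```

Emit:
jog_arm(linear=[[15,11,0],[25,18,0],[25,18,0],[15,12,0],[9.7,6.6,0],[0,0,15],[0,0,20],[0,0,20],[0,0,12],[0,0,0]], twist=[0,0,0,0,0,0,0,0,0,0])

```text
time: 13.3
tcp_pos: [0.4044, 0.3259, 0.0946]
orientation: [0.372, 0.928, -0.002, -0.001]
wrist_force: [-1.0, 0.4, -0.1]
finger_gap: 0.0379
grasp_force: 0.0
```

```bash
python3 s.py;  python3 - <<'E'
from station import optics
import cv2,numpy as np
o=[]
for n,(x,y,w,h) in{"top":(140,240,80,80),"side":(195,120,80,80)}.items():
    o.append(cv2.resize(optics.snapshot(n)["img"][y:y+h,x:x+w,::-1],(400,400),interpolation=cv2.INTER_CUBIC))
cv2.imwrite("pics/pl2.png",np.hstack(o))
E
```

```text
13.3 [0.4044 0.3259 0.0946] toolY az 46.34 z [-0.003 -0.003 -1.   ] F [-1.   0.4 -0.1] gap 0.0379 grip 0.0
```

View pics/pl2.png

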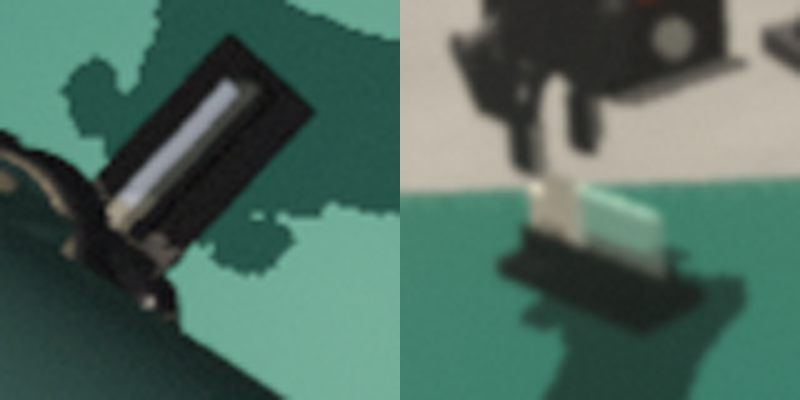

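The fingers (right crop 525,165 and 585,145) straddle the frosted end (555,185) just above it. I go down to the grip height and close.

Emit:
jog_arm(linear=[[0,2,0],[0,0,10],[0,0,10],[0,0,10],[0,0,5],[0,0,0],[0,0,0],[0,0,0],[0,0,0],[0,0,0]], twist=[0,0,0,0,0,0,0,0,0,0])

```text
time: 14.4
tcp_pos: [0.4067, 0.3294, 0.062]
orientation: [0.371, 0.928, 0.0, 0.0]
wrist_force: [-0.7, 0.2, 0.6]
finger_gap: 0.0384
grasp_force: 0.0
```

Emit:
jog_arm(linear=[[0,0,0],[0,0,0],[0,0,0],[0,0,0],[0,0,0],[0,0,0],[0,0,0],[0,0,0],[0,0,0],[0,0,0]], twist=[0,0,0,0,0,0,0,0,0,0], fingers=0)

```text
time: 15.4
tcp_pos: [0.406, 0.3287, 0.0619]
orientation: [0.372, 0.928, -0.001, -0.0]
wrist_force: [-2.7, -3.1, 5.8]
finger_gap: 0.0066
grasp_force: 59.1
```

```bash
python3 s.py
```

```text
15.4 [0.406  0.3287 0.0619] toolY az 46.38 z [-0.001 -0.002 -1.   ] F [-2.7 -3.1  5.8] gap 0.0066 grip 59.053194522857666
```

Gripped: the gap is 6.6 mm at 59 N. I lift, square the plate to the world axes (frosted end towards +y, label towards the robot) and carry it to the pad's left edge.

Emit:
jog_arm(linear=[[0,0,-8],[0,0,-15],[0,0,-20],[0,0,-20],[0,0,-20],[0,0,-10],[0,0,0],[0,0,0],[0,0,0],[0,0,0]], twist=[0,0,0,0,0,0,0.11,0.14,0.14,0.14])

```text
time: 16.4
tcp_pos: [0.4067, 0.3293, 0.1552]
orientation: [0.604, 0.797, 0.0, 0.0]
wrist_force: [0.6, -0.4, -2.6]
finger_gap: 0.0072
grasp_force: 58.5
```

Emit:
jog_arm(linear=[[0,0,0],[0,0,0],[-15,4,0],[-30,7,0],[-35,9,0],[-35,9,0],[-35,9,0],[-35,9,0],[-30,7,0],[-20,5,0]], twist=[0.14,0.14,0,0,0,0,0,0,0,0])

```text
time: 17.4
tcp_pos: [0.4657, 0.0904, 0.1548]
orientation: [0.707, 0.707, -0.001, 0.0]
wrist_force: [0.1, 0.4, -0.8]
finger_gap: 0.0067
grasp_force: 58.5
```

```bash
python3 s.py
```

```text
17.4 [0.4657 0.0904 0.1548] toolY az 0.02 z [-0.    -0.001 -1.   ] F [ 0.1  0.4 -0.8] gap 0.0067 grip 58.50625813007355
```

Emit:
jog_arm(linear=[[-25,6,0],[-30,8,0],[-30,8,0],[-30,8,0],[-23,5,0],[-10,2.5,0],[0,0,20],[0,0,25],[0,0,25],[0,0,10]], twist=[0,0,0,0,0,0,0,0,0,0])

```text
time: 18.4
tcp_pos: [0.5013, -0.0534, 0.0729]
orientation: [0.706, 0.708, -0.001, -0.002]
wrist_force: [-0.2, 0.1, -1.0]
finger_gap: 0.0067
grasp_force: 58.5
```

```bash
python3 s.py;  python3 - <<'E'
from station import optics
import cv2,numpy as np
o=[]
for n,(x,y,w,h) in{"top":(290,160,120,120),"side":(220,170,120,120)}.items():
    o.append(cv2.resize(optics.snapshot(n)["img"][y:y+h,x:x+w,::-1],(400,400),interpolation=cv2.INTER_CUBIC))
cv2.imwrite("pics/pad1.png",np.hstack(o))
E
```

```text
18.4 [ 0.5013 -0.0534  0.0729] toolY az 0.14 z [-0.004  0.001 -1.   ] F [-0.2  0.1 -1. ] gap 0.0067 grip 58.54114294052124
```

View pics/pad1.png

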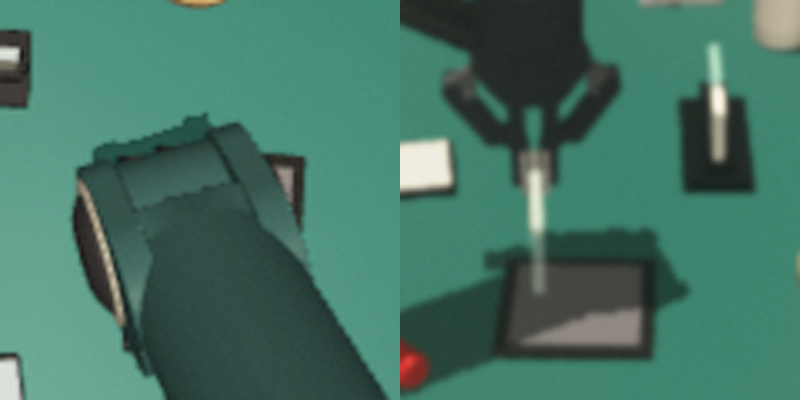

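The side view shows the plate upright at (538,200-290), held above the pad (510-655, 260-355) with its clear end over it. I lower it to contact.

Emit:
jog_arm(linear=[[-4,1,0],[0,0,5],[0,0,5],[0,0,4],[0,0,1],[0,0,1],[0,0,0],[0,0,0],[0,0,0],[0,0,0]], twist=[0,0,0,0,0,0,0,0,0,0])

```text
time: 19.5
tcp_pos: [0.5041, -0.0577, 0.0589]
orientation: [0.707, 0.707, 0.0, 0.0]
wrist_force: [0.0, 0.1, -2.4]
finger_gap: 0.007
grasp_force: 58.5
```

```bash
python3 s.py
```

```text
19.5 [ 0.5041 -0.0577  0.0589] toolY az -0.0 z [ 0. -0. -1.] F [ 0.   0.1 -2.4] gap 0.007 grip 58.54315459728241
```

Emit:
jog_arm(linear=[[0,0,1],[0,0,1],[0,0,1],[0,0,0.5],[0,0,0],[0,0,0],[0,0,0],[0,0,0],[0,0,0],[0,0,0]], twist=[0,0,0,0,0,0,0,0,0,0])

```text
time: 20.5
tcp_pos: [0.5041, -0.0576, 0.0558]
orientation: [0.707, 0.707, -0.0, 0.0]
wrist_force: [-1.7, 0.4, 5.0]
finger_gap: 0.0069
grasp_force: 59.7
```

```bash
python3 s.py
```

```text
20.5 [ 0.5041 -0.0576  0.0558] toolY az 0.0 z [-0. -0. -1.] F [-1.7  0.4  5. ] gap 0.0069 grip 59.66394782066345
```

In contact (5 N). I open to about 28 mm and tip the plate towards +x onto the far finger.

Emit:
jog_arm(linear=[[0,0,0],[0,0,0],[0,0,0],[0,0,0],[0,4,0],[0,4,0],[0,4,0],[0,4,0],[0,3,0],[0,0,0]], twist=[0,0,0,0,0,0,0,0,0,0], fingers=0.33)

```text
time: 21.5
tcp_pos: [0.5238, -0.0576, 0.0553]
orientation: [0.707, 0.707, 0.0, 0.0]
wrist_force: [1.2, -0.2, 0.6]
finger_gap: 0.028
grasp_force: 0.3
```

```bash
python3 s.py;  python3 - <<'E'
from station import optics
import cv2,numpy as np
x,y,w,h=235,190,80,80
cv2.imwrite("pics/pad2.png",cv2.resize(optics.snapshot("side")["img"][y:y+h,x:x+w,::-1],(500,500),interpolation=cv2.INTER_CUBIC))
E
```

```text
21.5 [ 0.5238 -0.0576  0.0553] toolY az 0.0 z [ 0.001  0.    -1.   ] F [ 1.2 -0.2  0.6] gap 0.028 grip 0.30155248241499066
```

View pics/pad2.png

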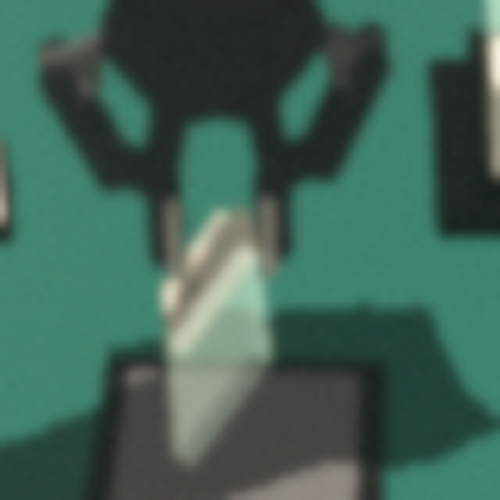

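The plate leans about 35° to the right, from (185,450) at its foot to (260,230) on the far finger. I widen, bring the near finger behind the foot and lower.

Emit:
jog_arm(linear=[[0,-2,0],[0,-2,0],[0,-1,0],[0,0,3],[0,0,5],[0,0,6],[0,0,6],[0,0,5],[0,0,2],[0,0,0]], twist=[0,0,0,0,0,0,0,0,0,0], fingers=0.5)

```text
time: 22.55
tcp_pos: [0.518, -0.0574, 0.0281]
orientation: [0.707, 0.707, -0.0, -0.0]
wrist_force: [0.4, 1.3, 3.0]
finger_gap: 0.0422
grasp_force: 2.1
```

```bash
python3 s.py;  python3 - <<'E'
from station import optics
import cv2,numpy as np
x,y,w,h=235,190,80,80
cv2.imwrite("pics/pad3.png",cv2.resize(optics.snapshot("side")["img"][y:y+h,x:x+w,::-1],(500,500),interpolation=cv2.INTER_CUBIC))
E
```

```text
22.55 [ 0.518  -0.0574  0.0281] toolY az 0.01 z [-0.001  0.    -1.   ] F [0.4 1.3 3. ] gap 0.0422 grip 2.1407210851975833
```

View pics/pad3.png

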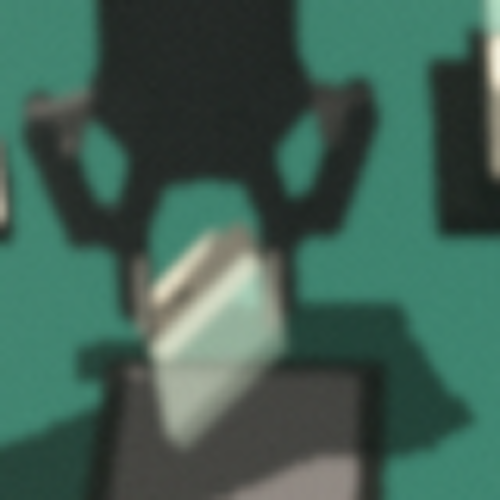

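The plate now leans about 50° between the fingers. I widen in two steps, holding the near finger's line, until it lies flat.

Emit:
jog_arm(linear=[[0,2,0],[0,2,0],[0,1,0],[0,0,0],[0,0,0],[0,0,0],[0,0,0],[0,0,0],[0,0,0],[0,0,0]], twist=[0,0,0,0,0,0,0,0,0,0], fingers=0.6)

```text
time: 23.6
tcp_pos: [0.523, -0.0578, 0.0283]
orientation: [0.707, 0.707, -0.0, 0.0]
wrist_force: [0.1, -0.4, -0.7]
finger_gap: 0.0513
grasp_force: 0.7
```

Emit:
jog_arm(linear=[[0,2,0],[0,3,0],[0,2,0],[0,0,0],[0,0,0],[0,0,0],[0,0,0],[0,0,0],[0,0,0],[0,0,0]], twist=[0,0,0,0,0,0,0,0,0,0], fingers=0.78)

```text
time: 24.6
tcp_pos: [0.53, -0.0578, 0.0283]
orientation: [0.707, 0.707, -0.0, 0.0]
wrist_force: [-0.1, 0.4, 0.1]
finger_gap: 0.0665
grasp_force: 0.0
```

```bash
python3 s.py;  python3 - <<'E'
from station import optics
import cv2,numpy as np,pickle
x,y,w,h=225,180,100,100
d=optics.snapshot("side");pickle.dump(d,open("pics/s4.pkl","wb"))
from h import *
g=d["img"]
# frosted white / glass outline: brightness profile at points on expected flat plate top (z=.014)
for yy in(-.14,-.12,-.10,-.085):
    print(yy,[int(g[tuple(np.round(proj(d,[xx,yy,.014])[::-1]).astype(int))].min()) for xx in np.arange(.48,.581,.005)])
cv2.imwrite("pics/pad4.png",cv2.resize(d["img"][y:y+h,x:x+w,::-1],(600,600),interpolation=cv2.INTER_CUBIC))
E
```

```text
24.6 [ 0.53   -0.0578  0.0283] toolY az -0.01 z [-0. -0. -1.] F [-0.1  0.4  0.1] gap 0.0665 grip 0.0
-0.14 [43, 64, 67, 67, 70, 161, 178, 175, 179, 179, 179, 178, 177, 174, 173, 169, 117, 67, 60, 31, 30]
-0.12 [35, 60, 67, 67, 82, 158, 179, 179, 179, 180, 180, 180, 181, 180, 181, 177, 75, 64, 60, 36, 30]
-0.1 [47, 83, 110, 99, 117, 169, 173, 172, 170, 171, 170, 170, 170, 170, 170, 128, 51, 39, 36, 32, 30]
-0.085 [39, 37, 39, 50, 150, 200, 202, 199, 206, 206, 205, 204, 203, 200, 199, 115, 40, 34, 34, 36, 35]
```

View pics/pad4.png

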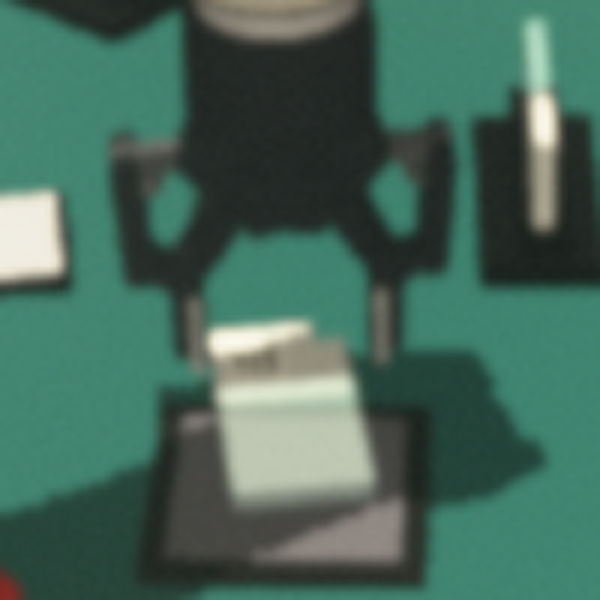

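The plate lies flat on the pad with its label up (260,360). Its frosted end sits between the fingers (190,330 and 385,330), and it is turned by about 6°. I recentre, twist to match, go down and grip across the width.

Emit:
jog_arm(linear=[[3,-3,0],[0,-2,0],[0,0,0],[0,0,2],[0,0,3],[0,0,2],[0,0,1],[0,0,0],[0,0,0],[0,0,0]], twist=[0,-0.05,-0.05,0,0,0,0,0,0,0])

```text
time: 25.65
tcp_pos: [0.5251, -0.0547, 0.0203]
orientation: [0.671, 0.742, 0.0, 0.0]
wrist_force: [-0.1, -0.3, -0.1]
finger_gap: 0.0664
grasp_force: 0.0
```

```bash
python3 s.py
```

```text
25.65 [ 0.5251 -0.0547  0.0203] toolY az 5.72 z [ 0. -0. -1.] F [-0.1 -0.3 -0.1] gap 0.0664 grip 0.0
```

Emit:
jog_arm(linear=[[0,0,0],[0,0,0],[0,0,0],[0,0,0],[0,0,0],[0,0,0],[0,0,0],[0,0,0],[0,0,0],[0,0,0]], twist=[0,0,0,0,0,0,0,0,0,0], fingers=0)

```text
time: 26.65
tcp_pos: [0.5252, -0.0547, 0.0208]
orientation: [0.671, 0.742, 0.0, 0.0]
wrist_force: [-1.6, -0.2, 4.8]
finger_gap: 0.0532
grasp_force: 61.8
```

```bash
python3 s.py
```

```text
26.65 [ 0.5252 -0.0547  0.0208] toolY az 5.73 z [ 0. -0. -1.] F [-1.6 -0.2  4.8] gap 0.0532 grip 61.826179549098015
```

Gripped at 53 mm and 62 N. I lift gently and centre it over the pad.

Emit:
jog_arm(linear=[[0,0,-2],[0,0,-5],[0,0,-10],[0,0,-15],[0,0,-20],[0,0,-20],[0,0,-20],[0,0,-20],[0,0,-15],[0,0,-10]], twist=[0,0,0,0,0,0,0,0,0,0])

```text
time: 27.65
tcp_pos: [0.5255, -0.0548, 0.1592]
orientation: [0.671, 0.742, 0.001, 0.001]
wrist_force: [-1.2, -0.4, -1.8]
finger_gap: 0.0526
grasp_force: 63.0
```

Emit:
jog_arm(linear=[[-3,0,-5],[-8,0,0],[-10,-1,0],[-10,-1,0],[-8,-1,0],[-5,0,0],[-2,0,0],[0,0,0],[0,0,0],[0,0,0]], twist=[0,0,0,0,0,0,0,0,0,0])

```text
time: 28.65
tcp_pos: [0.5267, -0.1003, 0.1623]
orientation: [0.671, 0.742, 0.0, -0.0]
wrist_force: [-0.7, -0.3, 0.4]
finger_gap: 0.0532
grasp_force: 63.0
```

```bash
python3 s.py;  python3 - <<'E'
from station import optics
import cv2,numpy as np,pickle
from h import *
d=optics.snapshot("side");pickle.dump(d,open("pics/s5.pkl","wb"));g=d["img"]
s4=pickle.load(open("pics/s4.pkl","rb"))["img"]
# plate relative to TCP: bright region near plate, plane z = TCP-.010
from station import telemetry
t=telemetry.sense()["tcp_pos"]
for z in(t[2]-.010,):
  for yy in np.arange(-.20,-.07,.006):
    print(round(yy,3),[int(g[tuple(np.round(proj(d,[xx,yy,z])[::-1]).astype(int))].min()) for xx in np.arange(.48,.581,.006)])
# any other thing moved? compare with first side view
S=pickle.load(open("pics/side0.pkl","rb"))["img"]
for nm,P in{"blank":[.645,.071,.05],"phone":[.36,.04,.009],"tape":[.73,-.11,.018],"driver":[.40,-.17,.01]}.items():
    u,v=proj(d,P).astype(int);print(nm,float(np.abs(g[v-8:v+8,u-8:u+8].astype(int)-S[v-8:v+8,u-8:u+8]).mean().round(1)))
E
```

```text
28.65 [ 0.5267 -0.1003  0.1623] toolY az 5.77 z [ 0.  0. -1.] F [-0.7 -0.3  0.4] gap 0.0532 grip 63.0422168970108
-0.2 [66, 64, 66, 65, 67, 106, 103, 97, 92, 89, 81, 77, 89, 79, 66, 63, 63]
-0.194 [67, 67, 64, 64, 69, 122, 119, 132, 126, 123, 117, 114, 111, 104, 70, 63, 63]
-0.188 [67, 66, 65, 66, 75, 164, 162, 154, 148, 140, 160, 154, 148, 137, 76, 64, 63]
-0.182 [66, 66, 65, 66, 83, 177, 183, 183, 182, 178, 176, 176, 172, 160, 75, 64, 63]
-0.176 [66, 66, 66, 66, 98, 182, 184, 184, 183, 184, 184, 184, 184, 173, 72, 63, 62]
-0.17 [67, 65, 65, 65, 107, 183, 184, 183, 185, 184, 184, 185, 183, 159, 80, 63, 63]
-0.164 [66, 66, 65, 66, 124, 184, 185, 183, 185, 184, 185, 184, 183, 174, 74, 63, 63]
-0.158 [67, 66, 66, 66, 136, 183, 185, 184, 184, 183, 184, 184, 185, 164, 67, 63, 62]
-0.152 [65, 65, 66, 66, 155, 184, 184, 185, 184, 183, 184, 185, 185, 154, 66, 63, 64]
-0.146 [66, 66, 65, 67, 162, 184, 184, 185, 184, 184, 183, 183, 184, 125, 64, 64, 63]
-0.14 [66, 64, 66, 72, 177, 188, 188, 184, 186, 184, 187, 185, 184, 112, 66, 64, 64]
-0.134 [65, 66, 64, 82, 193, 199, 209, 207, 202, 200, 19
[... 220 characters left out ...]
69, 114, 123, 142, 145, 148, 159, 168, 175, 185, 151, 115, 65, 64, 63]
-0.11 [66, 62, 59, 101, 116, 127, 120, 118, 135, 126, 128, 128, 121, 111, 70, 64, 65]
-0.104 [65, 61, 56, 100, 114, 113, 97, 97, 127, 124, 124, 124, 105, 102, 59, 64, 64]
-0.098 [66, 59, 57, 100, 132, 134, 105, 97, 126, 125, 124, 123, 83, 96, 55, 63, 64]
-0.092 [65, 53, 61, 108, 172, 188, 133, 106, 125, 123, 122, 120, 102, 96, 55, 57, 65]
-0.086 [65, 53, 62, 118, 204, 223, 212, 164, 127, 123, 120, 95, 82, 95, 51, 56, 65]
-0.08 [66, 53, 64, 106, 158, 180, 186, 172, 129, 122, 105, 65, 53, 95, 75, 56, 64]
-0.074 [64, 51, 64, 102, 93, 110, 124, 136, 105, 76, 71, 66, 54, 96, 73, 56, 64]
blank 6.4
phone 8.3
tape 7.6
driver 28.3
```

```bash
python3 - <<'E'
import cv2,numpy as np,pickle
from h import *
for f,z,xs in(("s4",.014,(.520,.53,.54)),("s5",.152,(.512,.524,.534))):
    d=pickle.load(open(f"pics/{f}.pkl","rb"));g=d["img"].min(2).astype(np.float32)
    for x in xs:
        Y=np.arange(-.21,-.05,.004)
        print(f,x,[(round(y*1000),int(cv2.remap(g,*[np.float32([[v]]) for v in proj(d,[x,y,z])],1)[0,0])) for y in Y])
d=pickle.load(open("pics/s5.pkl","rb"))
hs=cv2.cvtColor(pickle.load(open("pics/side0.pkl","rb"))["img"],cv2.COLOR_RGB2HSV);h5=cv2.cvtColor(d["img"],cv2.COLOR_RGB2HSV)
for h in(hs,h5):
    m=((h[...,0]<8)|(h[...,0]>172))&(h[...,1]>150)&(h[...,2]>90);m[:240]=0;m[300:]=0
    v,u=np.where(m);print("driver handle",u.mean(),v.mean(),len(u))
E
```

```text
s4 0.52 [(-210, 63), (-206, 54), (-202, 44), (-198, 44), (-194, 52), (-190, 78), (-186, 101), (-182, 97), (-178, 76), (-174, 67), (-170, 66), (-166, 67), (-162, 72), (-158, 88), (-154, 111), (-150, 132), (-146, 156), (-142, 173), (-138, 178), (-134, 178), (-130, 179), (-126, 180), (-122, 179), (-118, 179), (-114, 180), (-110, 179), (-106, 177), (-102, 173), (-98, 169), (-94, 171), (-90, 184), (-86, 200), (-82, 201), (-78, 182), (-74, 151), (-70, 124), (-66, 109), (-62, 102), (-58, 103), (-54, 126)]
s4 0.53 [(-210, 61), (-206, 52), (-202, 44), (-198, 45), (-194, 57), (-190, 88), (-186, 119), (-182, 126), (-178, 114), (-174, 91), (-170, 73), (-166, 67), (-162, 70), (-158, 84), (-154, 107), (-150, 128), (-146, 153), (-142, 172), (-138, 179), (-134, 179), (-130, 179), (-126, 180), (-122, 179), (-118, 180), (-114, 179), (-110, 179), (-106, 177), (-102, 172), (-98, 167), (-94, 169), (-90, 183), (-86, 198), (-82, 200), (-78, 184), (-74, 157), (-70, 136), (-66, 127), (-62, 126), (-58, 126), (-54, 128)]
s4 0.54 [(-210, 59), (-206, 49), (-202, 43), (-198, 45), (-194, 60), (-190, 94), (-186, 12
[... 1355 characters left out ...]
), (-78, 136), (-74, 106), (-70, 75), (-66, 66), (-62, 64), (-58, 63), (-54, 64)]
s5 0.534 [(-210, 62), (-206, 67), (-202, 80), (-198, 101), (-194, 118), (-190, 135), (-186, 158), (-182, 175), (-178, 183), (-174, 183), (-170, 183), (-166, 183), (-162, 184), (-158, 183), (-154, 183), (-150, 183), (-146, 183), (-142, 184), (-138, 186), (-134, 196), (-130, 206), (-126, 209), (-122, 201), (-118, 180), (-114, 153), (-110, 133), (-106, 125), (-102, 124), (-98, 124), (-94, 123), (-90, 122), (-86, 122), (-82, 121), (-78, 108), (-74, 88), (-70, 72), (-66, 65), (-62, 64), (-58, 63), (-54, 63)]
driver handle 213.9457627118644 274.3050847457627 295
driver handle 214.42066420664207 274.99630996309963 271
```

The plate is level with its centre at about (0.530, -0.132, 0.152), and the pad's middle is at (0.527, -0.131). The bystanders compared (blank, phone, tape, driver) show no real change, so I hand it in.

```bash
python3 s.py; python3 -c "
from station import arm
print(arm.job_done())"
```

```text
28.7 [ 0.5267 -0.1004  0.1623] toolY az 5.77 z [ 0.  0. -1.] F [-0.2 -0.2 -1. ] gap 0.0529 grip 63.04211379960179
the job is handed in; nothing more can be done
None
```

I pressed the keys in order (largest, smallest, middle), and the job is handed in with the notched plate gripped by its frosted end, level and label up, about 15 cm above the middle of the pad; no verdict came back.

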